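# Wedge a praline mould tray up off its carriage and hold it

### The job

The tray of pralines is stuck down on its sliding carriage. First put the square steel stop plug fully home in the square socket hole and let go of it, so that the carriage cannot run away; then set the wooden wedge flat on the table and push it, thin end first, into the slot under the open end of the tray until the tray just lifts, standing about 5 mm clear of its carriage. Finish while still gripping the wedge there, with the wedge alone carrying the tray and the robot touching neither tray nor plug, and leave the cream chocolate shoe, the spatula and the nozzle alone.

Things in the scene. Friction and masses are not known exactly. Their poses are not given: they have to be found in the camera images.
- stand: Demoulding stand fixed to the table: in a row along its x axis (roughly to the robot's left, within 0.25 rad) the carriage with the tray, then the socket block. Origin on the table under the tray's middle (carriage at 0). +x, from the tray's open end to the socket, is the direction to push the wedge; z up. Thin posts stand 66 mm high through the tray's corners.
- socket (a point): Centre of the mouth of the square hole, at the top of a dark steel socket block (60 x 70 x 30 mm, top 30 mm above the table), 176 mm along the stand's +x axis from its origin. Hole 21.5 mm square and 26 mm deep, sides along the stand's x and y axes, small chamfer. Axes as the stand.
- plug: Square steel stop plug standing upright, 64 mm tall, 150 g: shank 20 x 20 mm, 24 mm long, foot chamfered 1.5 mm, under a head 30 x 30 mm, 40 mm tall, sides parallel to the shank's. Origin: centre of the foot's underside; x, y along its sides, z up. Fully home, the head rests on the socket block and stands 8 mm in front of the carriage's nose (carriage at 0).
- nose (a point): Middle of the front face of the carriage's nose, 153 mm along the stand's x at carriage 0; the nose (36 mm wide, 36 to 56 mm above the table) sits on a 54 mm high end plate at the carriage's +x end. The carriage: two aluminium rails under the tray, 200 mm long, 22 mm wide, tops at 18 mm, with a 64 mm wide slot between them, open at the -x end; its floor is the table, its roof the tray.
- carriage (a joint): How far the carriage (with the tray) has slid along the stand's +x axis, m: 0 at the start; it slides easily (about 1 N) up to 0.035, and with the plug home it is stopped at about 0.008.
- tray (a joint): Height of the tray above its carriage's rails, m: 0 resting, grows as it lifts straight up on its posts (up to 0.025). The loaded tray weighs 0.36 to 0.59 kg.
- tray_lip (a point): Middle of the lower edge of the tray's open (-x) end, where the wedge goes in; axes as the stand; moves with carriage and tray; at rest 18 mm above the table. Grey plastic tray, 200 (x) x 135 (y) x 24 mm, holding 20 dark pralines.
- wedge: Wooden wedge lying flat, 150 x 34 mm, 140 g. Origin: centre of the underside; x to the thin end, z up. Thin end at x = 75 mm, 4 mm thick; the top slopes up (1 in 4) to 31.5 mm at x = -35 mm; behind it a grip block, x -75 to -39 mm, 34 mm wide, 45 mm high. It first touches the tray with its thin end 56 mm past the tray lip, then lifts it 1 mm per 4 mm.
- wedge_tip (a point): Middle of the lower edge of the wedge's thin end; axes as the wedge.
- shoe_cream: Bystander: cream chocolate high-heeled shoe, 150 mm long, 100 mm high, on the sheet pan beyond the stand.
- spatula: Bystander: spatula with black handle, 280 mm long, lying on the table; origin at its middle.
- nozzle: Bystander: steel piping nozzle, a cone 34 mm across and 48 mm high, standing on the table.
Mind the look-alikes: they are no part of the job. Of the things shaped like the wedge, the wooden one is meant.

How it is judged:
On the way, in this order (a step that is already met when the one before it is completed fails the run):
1. the plug is fully home in the socket and released, with the tray still down (horizontal distance between plug and socket below 0.0035 m and z of plug in the frame of socket below -0.021 m and contact force between the fingers and plug below 0.3 N and value of joint tray below 0.0015 m), for 0.2 s.
2. the wedge, held by the fingers, lifts the tray (value of joint tray above 0.0025 m and contact force between wedge and tray above 1 N and contact force between the fingers and wedge above 1 N), for 0.2 s.
At the end, for the whole second after the job is handed in: For the last second: the robot grips the wedge (over 2 N), which lies flat on the table and carries the tray 2.5 to 8 mm above the carriage; it touches neither tray nor plug; the plug is home (21 mm deep or more, within 3.5 mm of centre); the carriage has slid under 14 mm (value of joint tray between 0.0025 and 0.008 m and contact force between wedge and tray above 1 N and contact force between the fingers and wedge above 2 N and contact force between each of the arm, the fingers and tray below 0.3 N and contact force between each of the arm, the fingers and plug below 0.3 N and angle between wedge's own z axis and vertical below 0.08 rad and height (world z) of wedge below 0.005 m and value of joint carriage below 0.014 m and horizontal distance between plug and socket below 0.0035 m and z of plug in the frame of socket below -0.021 m); the arm keeps its last pose, push and grip.
It fails at once if the shoe cream is moved more than 20 mm (distance of shoe_cream from where it was at the start of the episode above 0.02 m).
It fails at once if the spatula is moved more than 20 mm (distance of spatula from where it was at the start of the episode above 0.02 m).
It fails at once if the nozzle is moved more than 20 mm (distance of nozzle from where it was at the start of the episode above 0.02 m).
It also fails if it takes over 69 s, if anything falls off the work surface, if the arm or the gripper's body presses on something with over 40 N, if the wrist force passes 120 N, or if a joint passes its speed limit or range.

### The arm

A 7-joint arm with a two-finger parallel gripper is mounted at the origin on the work surface. World frame = base frame: x ahead of the robot, y to its left, z up, the work surface at z = 0. Lengths are in m, angles in rad, forces in N, time in s.
With the tool pointing down it reaches from about 0.425 to 0.875 m from the base axis. Payload 4.7 kg.
Tool frame: the origin (TCP) lies on the centre line of the jaws, within the pads' length; the fingertips stand 22 mm ahead of it and the grasp point (between the pads) lies 3 mm ahead of it; z points along the fingers, y is the line along which they close (so a half turn about z gives the same grasp; the last joint's range is limited). The gripper opens to 87 mm and grips with 3 to 60 N. Pads are 19 mm wide; open, the fingers measure 117 mm over their backs; the gripper's body (75 mm by 190 mm) begins 51 mm behind the grasp point.
Start: joints at [1.257, 0.321, -0.07, 1.45, 0.023, 1.371, -0.057], TCP at [0.209, -0.615, 0.215] pointing down, gripper open.
Joint ranges: [-2.86, 2.86], [-0.3, 2.09], [-1.38, 1.24], [0.06, 2.45], [-1.56, 4.7], [0.09, 2.05], [-2.69, 2.69]. Speed limits (rad/s): [2.57, 2.57, 3.14, 3.14, 3.14, 3.14, 3.14].

### API

Orientations are given as a unit quaternion [w, x, y, z].
In Python, from bench import robot, planner, get_image, telemetry gives the robot as it stands. The module is installed in compiled form; this text tells all that it offers. Calls block until the motion is done:
- robot.reach(position, orientation): joint-space move of the TCP to a pose.
- robot.move_linear(position, speed=0.15, frame=None, until_force=None): straight line of the TCP; frame=None keeps the orientation; speed is the mean speed in m/s. With until_force (N) it stops when the force on the tool has changed by that much, and returns True; else False.
- robot.goto_joints(angles): joint-space move.
- robot.command_gripper(opening, force=None): opening from 0.0 (shut) to 1.0 (fully open); force is the grip in N (None keeps the last); returns when the fingers have stopped.
- robot.sleep(seconds).
- planner.ik(position, orientation): joint angles nearest the present ones, or None.
- get_image(name): name is "scene" or "top" or "wrist"; returns a dict with "image" (420x560x3 uint8, red, green, blue), "z_map" (420x560 float32, m along the optical axis (not along the pixel's ray), 0 where there is no reading), "camera_matrix" (3x3 intrinsics, pixels), "xyz" and "orientation" of the camera in the world; the wrist camera has in their place "mount" (4x4, takes a point from camera to tool coordinates, whose origin is the TCP and whose axes are the flange's). Camera axes: x right, y up, looking along -z (the intrinsics and any distortion apply to the point x, -y, -z); pixel columns grow to the right and rows downward; lengths in m; the calibration is good to about 2 mm. A picture is of the moment at which its call begins: read the wrist's pose just before it.
A pose or a line that the arm cannot do raises robot.IKError and nothing moves.
- robot.sign_off(): hands the job in; it is judged then, once.
Readings, each from a call of its own:
- telemetry.current_clock(): time.
- telemetry.current_qpos(): joint angles.
- telemetry.current_qd(): joint speeds.
- telemetry.current_joint_efforts(): joint torques, N m.
- telemetry.current_position(): TCP position.
- telemetry.current_tool_rot(): TCP orientation.
- telemetry.current_wrist_force(): force on the tool from outside, world axes, zero at the start.
- telemetry.current_wrist_torque(): the same for the moment, N m.
- telemetry.current_grip_width(): opening from 0.0 (shut) to 1.0 (fully open).
- telemetry.current_grip_force(): force on a finger pad.
Only numpy, scipy, OpenCV 4.12 (cv2) and the standard library are available. Lean on these libraries where they do the work, as an engineer would, in place of code of your own. Each camera call takes 0.05 s, during which the arm holds its last target. There are 200 camera calls.

## Working session

There is one attempt and no reset: what is moved stays moved. The work goes in short steps, each a Python script; the robot and the scene stay as the last script left them, time stands still between calls to the robot, and variables do not carry over. Pictures are saved under pics/ and viewed, at most 10 in all, crops included, and the job is handed in when it is done.

```bash
mkdir -p pics
cat > h.py <<'E'
import numpy as np, cv2
from scipy.spatial.transform import Rotation as R
from bench import robot, planner, get_image, telemetry
def rot(q): return R.from_quat([q[1],q[2],q[3],q[0]]).as_matrix()
def grab(name):
    if name=="wrist":
        p=np.array(telemetry.current_position()); Q=rot(telemetry.current_tool_rot())
    d=get_image(name)
    if name=="wrist":
        M=np.array(d["mount"]); d["Rw"]=Q@M[:3,:3]; d["o"]=p+Q@M[:3,3]
    else: d["Rw"]=rot(d["orientation"]); d["o"]=np.array(d["xyz"])
    return d
def cloud(d):
    z=d["z_map"]; K=np.array(d["camera_matrix"]); v,u=np.mgrid[:z.shape[0],:z.shape[1]]
    c=np.stack([(u-K[0,2])/K[0,0]*z,-(v-K[1,2])/K[1,1]*z,-z],-1)
    P=c@d["Rw"].T+d["o"]; P[z==0]=np.nan; return P
def plane(d,uv,h):
    K=np.array(d["camera_matrix"]); uv=np.atleast_2d(uv).astype(float)
    c=np.c_[(uv[:,0]-K[0,2])/K[0,0],-(uv[:,1]-K[1,2])/K[1,1],-np.ones(len(uv))]@d["Rw"].T
    return d["o"]+c*((h-d["o"][2])/c[:,2])[:,None]
def save(d,n,s=1): cv2.imwrite(f"pics/{n}.png",cv2.cvtColor(d["image"],cv2.COLOR_RGB2BGR))
E
python3 - <<'E'
from h import *
for n in ("scene","top","wrist"):
    d=grab(n); save(d,n); print(n,d["o"].round(3),(-d["Rw"][:,2]).round(2),np.array(d["camera_matrix"]).round(1).tolist(),[k for k in d])
    np.savez(n+".npz",**{k:np.array(v) for k,v in d.items()})
    P=cloud(d); print(np.nanpercentile(P[...,2],[1,50,99]).round(3))
print(telemetry.current_tool_rot(),telemetry.current_clock())
E
```

```text
scene [ 1.142 -0.379  0.682] [-0.63  0.44 -0.63] [[388.6, 0.0, 275.9], [0.0, 388.6, 215.7], [0.0, 0.0, 1.0]] ['image', 'z_map', 'camera_matrix', 'xyz', 'orientation', 'Rw', 'o']
[-0.75   0.002  0.375]
top [0.3   0.059 1.14 ] [ 0.21  0.02 -0.98] [[419.3, 0.0, 287.8], [0.0, 419.3, 209.7], [0.0, 0.0, 1.0]] ['image', 'z_map', 'camera_matrix', 'xyz', 'orientation', 'Rw', 'o']
[-0.758  0.     0.118]
wrist [ 0.287 -0.588  0.383] [-0.28 -0.09 -0.95] [[303.1, 0.0, 278.5], [0.0, 303.1, 209.4], [0.0, 0.0, 1.0]] ['image', 'z_map', 'camera_matrix', 'mount', 'Rw', 'o']
[-0.003 -0.     0.337]
[-7.41317397e-04  9.86596501e-01  1.63177100e-01 -1.66861743e-04] 0.15
```

View pics/top.png

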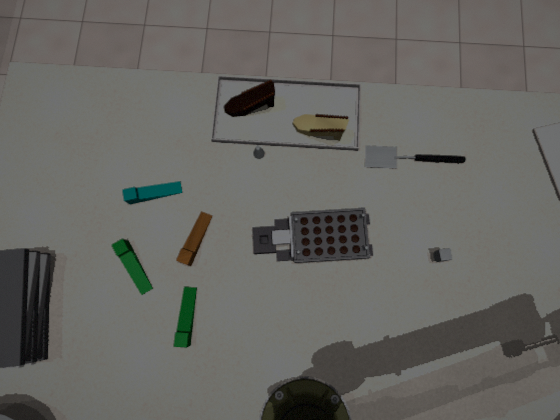

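View pics/scene.png

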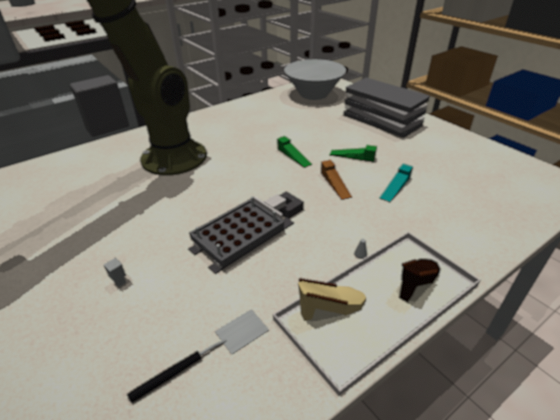

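The top view shows the wooden wedge at (195,238), with its thin end at (208,213), and the plug at (441,255). The socket hole is at (264,239) and the tray at (330,236), with its open end to the right. The scene view agrees. Next I'll measure these coarsely.

```bash
cat > m.py <<'E'
from h import *
def ld(n): return dict(np.load(n+".npz"))
for n in ("top","scene"):
    d=ld(n); P=cloud(d); im=d["image"]; hsv=cv2.cvtColor(im,cv2.COLOR_RGB2HSV)
    # wedge
    m=(hsv[...,0]>5)&(hsv[...,0]<18)&(hsv[...,1]>140)&(hsv[...,2]>90)&(P[...,0]>.2)&(P[...,0]<.9)&(P[...,2]>0.003)&(P[...,2]<.06)
    k,l,s,c=cv2.connectedComponentsWithStats(m.astype(np.uint8)); i=1+np.argmax(s[1:,4]); m=l==i
    Q=P[m]; print(n,"wedge px",s[i],"zmax",Q[:,2].max().round(4))
    r=cv2.minAreaRect(Q[:,:2].astype(np.float32)); print(" rect",np.round(r[0],4),np.round(r[1],4),round(r[2],1))
    b=Q[Q[:,2]>.04]; print(" block",b.mean(0).round(4),len(b))
    # raised blobs
    m=(P[...,2]>.055)&(P[...,2]<.08)&(P[...,0]>.3)&(P[...,0]<.8)&(abs(P[...,1])<.6)
    k,l,s,c=cv2.connectedComponentsWithStats(m.astype(np.uint8))
    for i in range(1,k):
        if s[i,4]>12:
            Q=P[l==i]; r=cv2.minAreaRect(Q[:,:2].astype(np.float32)); print(" hi",c[i].round(1),s[i,4],np.median(Q,0).round(4),np.round(r[0],4),np.round(r[1],4),round(r[2],1))
    # tray top band
    m=(P[...,2]>.030)&(P[...,2]<.050)&(P[...,0]>.3)&(P[...,0]<.75)&(P[...,1]<.12)&(P[...,1]>-.2)
    k,l,s,c=cv2.connectedComponentsWithStats(m.astype(np.uint8)); i=1+np.argmax(s[1:,4])
    r=cv2.minAreaRect(P[l==i][:,:2].astype(np.float32)); print(" tray",s[i],np.round(r[0],4),np.round(r[1],4),round(r[2],1))
    m=(P[...,2]>.024)&(P[...,2]<.034)&(P[...,0]>.35)&(P[...,0]<.65)&(P[...,1]>.08)&(P[...,1]<.25)
    if m.sum(): r=cv2.minAreaRect(P[m][:,:2].astype(np.float32)); print(" socketblk",m.sum(),np.median(P[m],0).round(3),np.round(r[0],4),np.round(r[1],4),round(r[2],1))
E
python3 m.py
```

```text
top wedge px [183 260   6   3  10] zmax 0.0472
 rect [0.3853 0.3353] [0.004  0.0133] 25.9
 block [0.3856 0.3354 0.045 ] 10
 hi [326.6 126.4] 231 [ 0.7737 -0.0135  0.0674] [ 0.7773 -0.0194] [0.0798 0.0444] 79.3
 hi [281.3 236.6] 215 [0.4642 0.0901 0.0572] [0.4593 0.0881] [0.0503 0.0521] 3.9
 hi [444.4 254. ] 149 [ 0.4443 -0.3301  0.064 ] [ 0.4447 -0.3317] [0.0299 0.0325] 11.3
 tray [ 291  207   79   56 3751] [ 0.4814 -0.0368] [0.1357 0.2008] 7.2
 socketblk 453 [0.457 0.141 0.03 ] [0.4591 0.1385] [0.0704 0.0601] 7.0
scene wedge px [327 169  23  30 291] zmax 0.0352
 rect [0.4693 0.3165] [0.032  0.1131] 74.3
 block [nan nan nan] 0
 hi [273.6 203. ] 224 [0.4694 0.0798 0.0583] [0.4819 0.0849] [0.0566 0.0844] 79.9
 hi [254.3 198.6] 31 [0.4275 0.048  0.0574] [0.4309 0.0535] [0.0246 0.0206] 22.2
 hi [196.4 228.9] 18 [ 0.4497 -0.1307  0.0639] [ 0.448  -0.1305] [0.0066 0.0081] 21.5
 hi [217.4 246.6] 21 [ 0.535  -0.1199  0.063 ] [ 0.534  -0.1196] [0.0071 0.0086] 53.3
 hi [112.3 265.4] 185 [ 0.4493 -0.3342  0.065 ] [ 0.4436 -0.3344] [0.0327 0.0294] 12.1
 hi [324.9 288.5] 213 [ 0.7751 -0.0072  0.067 ] [ 0.7805 -0.0054] [0.0457 0.0426] 76.3
 hi [310.5 302.7] 160 [ 0.7916 -0.0563  0.0686] [ 0.7834 -0.0547] [0.0485 0.0202] 30.4
 tray [ 188  199   96   66 3165] [ 0.4795 -0.0354] [0.1384 0.2068] 7.3
 socketblk 255 [0.474 0.146 0.032] [0.4571 0.1363] [0.0728 0.0623] 8.2m.py:10: RuntimeWarning: Mean of empty slice.
  b=Q[Q[:,2]>.04]; print(" block",b.mean(0).round(4),len(b))
  ret = um.true_divide(
```

```bash
cat >> h.py <<'E'
def down(deg):  # tool down, tool x axis at world angle deg
    a=np.radians(deg)/2; return [0.,np.cos(a),np.sin(a),0.]
def fit(P,sel):
    Q=P[sel]; return cv2.minAreaRect(Q[:,:2].astype(np.float32)),len(Q)
def wedge(d):
    P=cloud(d); hsv=cv2.cvtColor(d["image"],cv2.COLOR_RGB2HSV)
    m=(hsv[...,0]>4)&(hsv[...,0]<20)&(hsv[...,1]>110)&(P[...,2]>0.002)&(P[...,2]<.06)&(P[...,0]>.25)&(P[...,0]<.7)
    k,l,s,c=cv2.connectedComponentsWithStats(m.astype(np.uint8)); i=1+np.argmax(s[1:,4]); m=l==i
    top=m&(P[...,2]>.042)
    return P,m,fit(P,m),fit(P,top),np.nanmedian(P[top],0)
E
python3 - <<'E'
from h import *
d=dict(np.load("top.npz")); w=wedge(d); print(w[2:])
for nm,p,ang in (("plug",(.4447,-.3317),11.3),("sock",(.4591,.1385),7.2),("wedgeEnd",(.5,-.184),7.2),("wedgepick",(.386,.335),-30)):
  for a in range(-90,271,90):
    for z in (.03,.2):
      q=planner.ik([*p,z],down(ang+a)); print(nm,a,z,None if q is None else np.round(q,2))
E
```

```text
((((0.45299655199050903, 0.32432350516319275), (0.033076509833335876, 0.14795084297657013), 73.53187561035156), 744), (((0.39889925718307495, 0.3399835228919983), (0.03277537226676941, 0.0347832627594471), 72.27147674560547), 162), array([0.39884099, 0.33984925, 0.0459169 ]))
plug -90 0.03 [ 0.7   0.29 -0.12  1.89  0.04  0.97 -2.39]
plug -90 0.2 [ 0.75  0.13 -0.17  1.71  0.02  1.3  -2.37]
plug 0 0.03 [ 0.84  0.3  -0.28  1.88  0.1   0.97 -0.86]
plug 0 0.2 [ 0.85  0.14 -0.28  1.7   0.04  1.3  -0.81]
plug 90 0.03 [ 1.    0.32 -0.47  1.87  0.17  0.98  0.66]
plug 90 0.2 [ 1.01  0.15 -0.46  1.7   0.07  1.31  0.73]
plug 180 0.03 [ 1.11  0.35 -0.6   1.87  0.23  0.99  2.18]
plug 180 0.2 [ 1.12  0.17 -0.58  1.69  0.09  1.31  2.29]
plug 270 0.03 [ 0.7   0.29 -0.12  1.89  0.04  0.97 -2.39]
plug 270 0.2 [ 0.75  0.13 -0.17  1.71  0.02  1.3  -2.37]
sock -90 0.03 [ 0.7   0.36 -1.17  2.03  0.39  1.    2.61]
sock -90 0.2 None
sock 0 0.03 [ 0.58  0.28 -1.01  2.04  0.29  0.97 -2.03]
sock 0 0.2 [ 0.72 -0.   -1.05  1.85 -0.    1.29 -1.77]
sock 90 0.03 [ 0.58  0.28 -1.01  2.04  0.29  0.97 -0.46]
sock 90 0.
[... 725 characters left out ...]
dgeEnd 270 0.03 [-0.61  0.42  1.07  1.97 -0.44  1.01 -2.34]
wedgeEnd 270 0.2 [-0.68  0.11  1.06  1.79 -0.1   1.3  -2.61]
wedgepick -90 0.03 [ 0.24  0.46 -1.17  1.96  0.49  1.05  1.46]
wedgepick -90 0.2 [ 0.35  0.15 -1.19  1.78  0.15  1.31  1.74]
wedgepick 0 0.03 [-1.55  0.28  0.88  2.02 -0.26  0.96 -2.63]
wedgepick 0 0.2 None
wedgepick 90 0.03 [-0.04  0.3  -0.81  1.97  0.26  0.98 -1.5 ]
wedgepick 90 0.2 [ 0.41  0.18 -1.27  1.78  0.18  1.31 -1.43]
wedgepick 180 0.03 [ 0.24  0.46 -1.17  1.96  0.49  1.05 -0.11]
wedgepick 180 0.2 [ 0.2   0.11 -1.01  1.78  0.1   1.3   0.21]
wedgepick 270 0.03 [ 0.24  0.46 -1.17  1.96  0.49  1.05  1.46]
wedgepick 270 0.2 [ 0.35  0.15 -1.19  1.78  0.15  1.31  1.74]
```

Both views agree on the stand: heading 97.2°, and 176.7 mm from tray to socket. Now I'll hover over the plug and refine its pose with the wrist camera.

Run:
```python
from h import *
robot.reach([.4447,-.3317,.25],down(101.3))
d=grab("wrist"); save(d,"w1"); P=cloud(d)
m=(P[...,2]>.055)&(P[...,2]<.075)&(abs(P[...,0]-.4447)<.06)&(abs(P[...,1]+.3317)<.06)
print(np.nanmedian(P[m],0),fit(P,m)); print(telemetry.current_clock(), telemetry.current_qpos())
m2=(P[...,2]>.003)&(P[...,2]<.075)&(abs(P[...,0]-.4447)<.06)&(abs(P[...,1]+.3317)<.06); print(fit(P,m2))
```

```text
[ 0.4441396  -0.33190475  0.06272724] (((0.4443402886390686, -0.3328219950199127), (0.029257267713546753, 0.0291795302182436), 11.31287670135498), 619)
1.5833 [ 1.00921365  0.12898035 -0.45173437  1.62436176  0.05740758  1.40177838
  0.74478484]
(((0.4441653788089752, -0.3328077793121338), (0.02956969104707241, 0.029237113893032074), 11.405181884765625), 712)
```

View pics/w1.png

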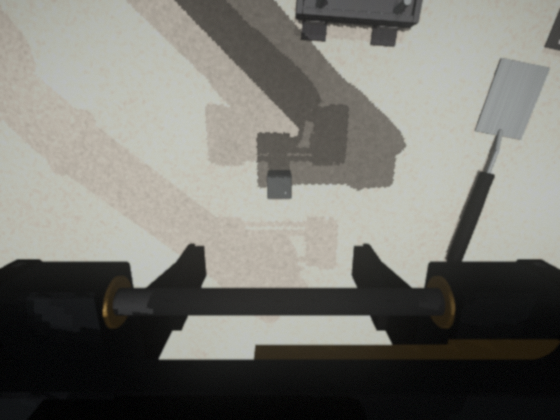

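The wrist view shows the plug head at (279,184), alone and aligned with the jaws. It measures (0.4443, -0.3328), 29 mm square, at 11.3°. Next I'll grasp it and look at the socket from above.

Run:
```python
from h import *
p=np.array([.4443,-.3327])
robot.reach([*p,.13],down(101.35))
robot.move_linear([*p,.052],speed=.12)
robot.command_gripper(0.0,force=35)
print(telemetry.current_grip_width()*87,telemetry.current_grip_force(),telemetry.current_position())
robot.move_linear([*p,.2],speed=.2)
robot.reach([.4591,.1385,.2],down(97.25))
d=grab("wrist"); save(d,"w2"); P=cloud(d)
g=cv2.cvtColor(d["image"],cv2.COLOR_RGB2GRAY)
m=(P[...,2]>.026)&(P[...,2]<.034)&(abs(P[...,0]-.459)<.06)&(P[...,1]>.1)&(P[...,1]<.185)
print("blk",fit(P,m),np.nanmedian(P[m],0))
m=(P[...,2]>.044)&(P[...,2]<.07)&(abs(P[...,0]-.459)<.05)&(P[...,1]>.0)&(P[...,1]<.12)
print("nose",m.sum(),np.nanmax(P[m],0) if m.any() else "")
m=(P[...,2]<.022)&(P[...,2]>-.005)&(abs(P[...,0]-.459)<.022)&(abs(P[...,1]-.1385)<.022)
print("hole",m.sum(),fit(P,m) if m.sum()>3 else "")
print(telemetry.current_clock(),telemetry.current_qpos(),telemetry.current_wrist_force())
np.savez("w2.npz",P=P,image=d["image"],o=d["o"],Rw=d["Rw"],camera_matrix=d["camera_matrix"])
```

```text
28.96196391422587 34.997822642326355 [ 0.44428777 -0.33266064  0.05194619]
blk (((0.45783185958862305, 0.1374652236700058), (0.07000229507684708, 0.05990922078490257), 7.353581428527832), 2627) [0.45698161 0.14069745 0.02885734]
nose 146 [0.47879814 0.11693987 0.05612314]
hole 322 (((0.4594857394695282, 0.13573378324508667), (0.024645859375596046, 0.01855561137199402), 8.004990577697754), 322)
6.5833 [ 0.72346451 -0.00232808 -1.05099965  1.84989045 -0.00213378  1.29288657
 -0.20278615] [ 0.52826348 -0.08657233 -0.94841582]
```

View pics/w2.png

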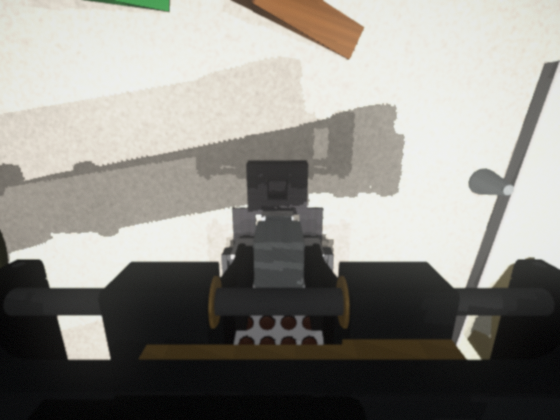

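The plug is held (29 mm jaw gap) and the hole shows at about (277,187) on the dark block. I'll measure the hole rim and the plug in the hand from this same frame, so the camera bias cancels.

Run:
```python
from h import *
d=dict(np.load("w2.npz")); P=d["P"]
t=np.array([.4591,.1385]); a=np.radians(97.25); ex=np.array([np.cos(a),np.sin(a)]); ey=np.array([-ex[1],ex[0]])
L=(P[...,:2]-t); sx=L@ex; sy=L@ey; z=P[...,2]
m=(z>.15)&(z<.225)&(abs(sx)<.03)&(abs(sy)<.03)
zz=z[m]; print("held n",m.sum(),np.percentile(zz,[1,25,50,75,99]).round(4))
tp=m&(z>.207); print("top", np.percentile(sx[tp],[1,50,99]).round(4),np.percentile(sy[tp],[1,50,99]).round(4))
g=cv2.cvtColor(d["image"],cv2.COLOR_RGB2GRAY)
blk=(z>.026)&(z<.032)&(abs(sx)<.036)&(abs(sy)<.045)
hl=(z<.0255)&(abs(sx)<.016)&(abs(sy)<.016)
v,u=np.where(hl); print("hole px",u.min(),u.max(),v.min(),v.max(), hl.sum())
q=plane(d,np.c_[u,v],.0295)[:,:2]-t; X,Y=q@ex,q@ey
print("hole on mouth plane sx",X.min().round(4),X.max().round(4),"sy",Y.min().round(4),Y.max().round(4))
bx,by=sx[blk],sy[blk]; print("blk sx",np.percentile(bx,[.5,99.5]).round(4),"sy",np.percentile(by,[.5,99.5]).round(4))
c=d["image"][150:290,200:360]; cv2.imwrite("pics/c2.png",cv2.resize(c[...,::-1],None,fx=5,fy=4,interpolation=cv2.INTER_CUBIC))
print(g[178:202:2,262:294:2])
```

```text
held n 4046 [0.1541 0.2068 0.2105 0.2112 0.224 ]
top [-0.0164  0.0022  0.0128] [-0.0227 -0.0002  0.0217]
hole px 268 288 181 198 334
hole on mouth plane sx -0.0107 0.0094 sy -0.0114 0.0117
blk sx [-0.0304  0.0288] sy [-0.0332  0.0361]
[[49 47 50 49 47 49 48 49 50 47 47 48 47 48 48 50]
 [51 49 51 46 47 49 49 48 50 48 49 49 44 48 50 49]
 [53 52 48 49 57 57 54 55 55 58 58 58 48 47 51 50]
 [60 55 52 50 59 59 58 58 60 60 59 58 48 53 55 48]
 [61 60 55 50 59 60 58 60 58 58 59 55 48 56 56 49]
 [60 61 58 49 59 59 58 58 59 58 57 56 47 55 60 57]
 [59 61 57 49 54 51 52 54 58 56 54 49 47 59 59 59]
 [60 61 55 46 45 47 46 45 45 47 46 45 46 57 59 58]
 [59 60 56 45 42 43 42 43 42 42 43 42 45 55 59 58]
 [62 60 57 44 40 41 40 41 42 40 41 42 46 59 62 61]
 [59 60 58 48 46 44 43 44 44 44 45 43 48 59 57 58]
 [60 60 57 54 56 53 54 54 54 52 54 54 54 58 59 58]]
```

View pics/c2.png

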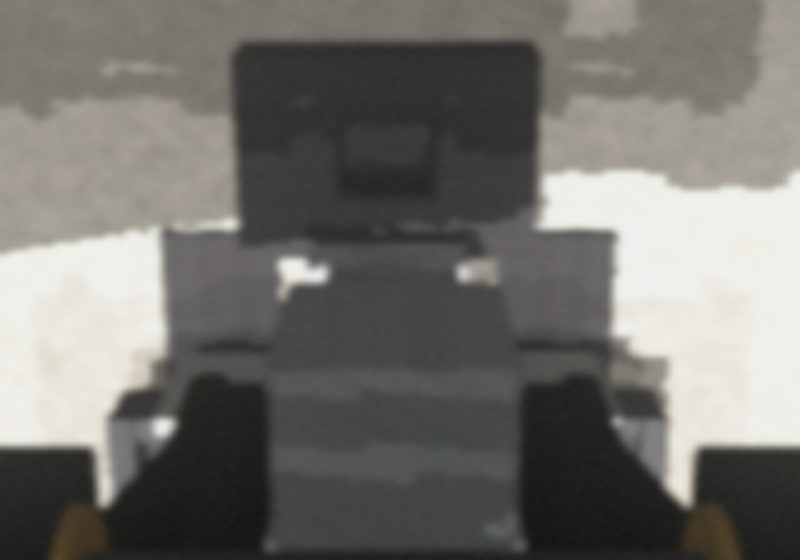

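The crop shows the hole centred on the block, at about columns 268–288 and rows 181–198. The held head spans about columns 253–305. I'll compute the offset between hole and plug.

Run:
```python
from h import *
d=dict(np.load("w2.npz")); P=d["P"]
t=np.array([.4591,.1385]); a=np.radians(97.25); ex=np.array([np.cos(a),np.sin(a)]); ey=np.array([-ex[1],ex[0]])
f=lambda uv,h:[((plane(d,uv,h)[:,:2]-t)@e).round(4) for e in (ex,ey)]
L=(P[...,:2]-t); sx=L@ex; sy=L@ey; z=P[...,2]
# held plug profile down the middle column
for v in range(205,292,4): print(v, P[v,272:286,2].mean().round(4), sx[v,272:286].mean().round(4), end=" | ")
print()
print("plug sides at top plane .212, row 285", f([[253.5,285],[305.5,285]],.212))
# block edges by gray columns
g=cv2.GaussianBlur(cv2.cvtColor(d["image"],cv2.COLOR_RGB2GRAY),(3,3),0).astype(int)
for v in (184,188,192):
  r=np.diff(g[v]); print(v,"blk",235+np.argmin(r[235:260]),295+np.argmax(r[295:320]),"hole",262+np.argmin(r[262:274])+.5,282+np.argmax(r[282:294])+.5)
print("hole mid", f([[267.5,190],[288,190]],.0295)); print("blk side",f([[247,190],[308,190]],.0295))
```

```text
205 0.0293 -0.0192 | 209 0.0288 -0.0243 | 213 0.0447 -0.0241 | 217 0.1517 0.0075 | 221 0.175 0.0126 | 225 0.1829 0.0126 | 229 0.1901 0.0126 | 233 0.1968 0.0125 | 237 0.2034 0.0126 | 241 0.2091 0.0125 | 245 0.211 0.0109 | 249 0.211 0.0084 | 253 0.2107 0.0058 | 257 0.2111 0.0034 | 261 0.2106 0.0007 | 265 0.2106 -0.0019 | 269 0.2108 -0.0044 | 273 0.211 -0.0069 | 277 0.2106 -0.0098 | 281 0.2105 -0.0125 | 285 0.2106 -0.015 | 289 0.2902 0.032 | 
plug sides at top plane .212, row 285 [array([-0.0142, -0.0143]), array([ 0.0142, -0.0163])]
184 blk 246 307 hole 263.5 287.5
188 blk 246 307 hole 266.5 287.5
192 blk 246 307 hole 266.5 287.5
hole mid [array([-0.0011, -0.0012]), array([ 0.0122, -0.0114])]
blk side [array([-0.0011, -0.0013]), array([ 0.0357, -0.0344])]
```

```bash
cat >> h.py <<'E'
A=np.radians(97.25); ex=np.array([np.cos(A),np.sin(A)]); ey=np.array([-ex[1],ex[0]])
T=np.array([.4591,.1385])
E
python3 - <<'E'
from h import *
c=T+.001*ex+.001*ey
robot.move_linear([*c,.095],speed=.12)
print(telemetry.current_wrist_force())
s=robot.move_linear([*c,.058],speed=.03,until_force=12)
print(s,telemetry.current_position(),telemetry.current_wrist_force(),telemetry.current_wrist_torque(),telemetry.current_clock())
E
```

```text
[-0.20105981 -0.06595251 -1.15692577]
False [0.45788542 0.13923474 0.05805931] [-1.00803807 -1.08620274 -0.61091369] [-0.28644628  0.14058474  0.0595886 ] 8.9917
```

Run:
```python
from h import *
c=T+.001*ex+.001*ey
s=robot.move_linear([*c,.055],speed=.02,until_force=8)
print(s,telemetry.current_position(),telemetry.current_wrist_force())
robot.command_gripper(0.75); robot.sleep(.3)
robot.move_linear([*c,.2],speed=.2)
d=grab("wrist"); P=cloud(d); L=P[...,:2]-T; sx=L@ex; sy=L@ey; z=P[...,2]
m=(z>.064)&(z<.075)&(abs(sx)<.025)&(abs(sy)<.025); print("head",np.nanmedian(z[m]),fit(P,m),np.median(sx[m]),np.median(sy[m]))
print(telemetry.current_clock(),telemetry.current_qpos())
# wedge pick IK options
w=wedge(d); print("wedge wrist",w[2:])
for base in ([.72,0,-1.05,1.85,0,1.29,-.2],):
  for z in (.03,.1,.14,.18):
    for aa in (-16.3,163.7): print(z,aa,np.round(planner.ik([.399,.340,z],down(aa)),2))
```

```text
True [0.45791711 0.13907517 0.05790213] [-1.53778682 -0.44945533  8.76571134]
head 0.06869172584571148 (((0.45790326595306396, 0.1384638249874115), (0.03002576157450676, 0.029688896611332893), 7.075320720672607), 836) 0.0009794814840507016 0.0008099820503186586
11.3083 [ 0.7300248   0.00240448 -1.06642347  1.8502162   0.00339999  1.29718532
 -0.21120288]
wedge wrist ((((0.4686695635318756, 0.3191874623298645), (0.03384016081690788, 0.1122865378856659), 73.34159088134766), 3208), (((0.0, 0.0), (0.0, 0.0), 0.0), 0), array([nan, nan, nan]))
0.03 -16.3 [-1.36  0.27  0.68  1.98 -0.21  0.96 -2.43]
0.03 163.7 [ 0.16  0.43 -1.06  1.93  0.44  1.03  0.18]
0.1 -16.3 [-1.55  0.19  0.87  1.93 -0.16  1.1  -2.46]
0.1 163.7 [ 0.3   0.39 -1.23  1.87  0.4   1.17  0.22]
0.14 -16.3 [-1.56  0.13  0.87  1.88 -0.11  1.18 -2.51]
0.14 163.7 [ 0.36  0.35 -1.29  1.83  0.36  1.24  0.25]
0.18 -16.3 [-1.57  0.08  0.86  1.83 -0.07  1.25 -2.54]
0.18 163.7 [ 0.4   0.3  -1.32  1.78  0.3   1.3   0.29]
  return np.nanmean(a, axis, out=out, keepdims=keepdims)
```

The plug is home: its head is level, and it was pressed down to the 6 mm foot height. Now the wedge. I'll hover with tool x along wedge x, re-measure and grasp.

Run:
```python
from h import *
b=np.array([.398,.3404])
q=planner.ik([*b,.2],down(-16.4)); print(np.round(q,2))
if q is None: q=planner.ik([*b,.18],down(-16.4))
robot.goto_joints(q)
print(telemetry.current_position())
d=grab("wrist"); save(d,"w3"); w=wedge(d); P,m=w[:2]; print(w[2:]); 
print(telemetry.current_clock(),telemetry.current_qpos().round(2))
```

```text
[-1.58  0.06  0.86  1.81 -0.05  1.29 -2.56]
[0.39822967 0.34001981 0.19992097]
((((0.4689618647098541, 0.32029181718826294), (0.03120642714202404, 0.11244218051433563), 73.75963592529297), 2881), (((0.0, 0.0), (0.0, 0.0), 0.0), 0), array([nan, nan, nan]))
13.7583 [-1.58  0.06  0.86  1.81 -0.05  1.29 -2.56]
  return np.nanmean(a, axis, out=out, keepdims=keepdims)
```

View pics/w3.png

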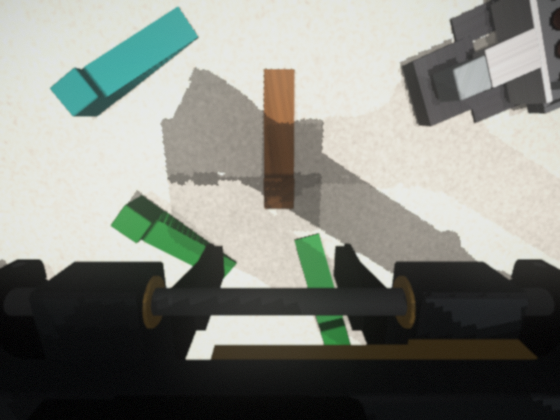

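The wooden wedge lies aligned with the tool at columns 263–295 and rows 68–208, with its grip block in shadow at rows 176–208. I'll get the block from depth alone and grasp it.

Run:
```python
from h import *
d=grab("wrist"); P=cloud(d); z=P[...,2]
n=(abs(P[...,0]-.398)<.045)&(abs(P[...,1]-.34)<.045)
m=n&(z>.040)&(z<.05); r,c=fit(P,m); print("block",r,c,np.median(z[m]))
b=np.array(r[0])
if not(np.hypot(*(b-[.398,.3404]))<.006 and abs(r[1][0]-.035)<.004 and abs(r[1][1]-.035)<.004): raise SystemExit("check")
b=(b+[.398,.3404])/2
robot.move_linear([*b,.12],speed=.15,frame=None)
s=robot.move_linear([*b,.030],speed=.08,until_force=10); print(s,telemetry.current_position())
robot.command_gripper(0,force=30)
print(telemetry.current_grip_width()*87,telemetry.current_grip_force())
robot.move_linear([*b,.16],speed=.15)
print(telemetry.current_clock(),telemetry.current_qpos().round(2),telemetry.current_wrist_force(),b)
O=np.array([.4803,-.0355]); 
pre=O-.300*ex
for z in (.16,.05,.031):print(planner.ik([*pre,z],down(97.3)))
```

```text
block ((0.39820218086242676, 0.3410387337207794), (0.03297232836484909, 0.03551298752427101), 74.19623565673828) 952 0.04381542970496713
False [0.39849294 0.34108811 0.03053454]
33.11724013491713 29.993416965007782
17.4333 [-1.57  0.11  0.87  1.86 -0.09  1.21 -2.53] [-0.11470005  0.01071324 -1.37488056] [0.39810109 0.34071937]
[ 1.2980416   0.45416996 -0.9967545   1.58632958  0.39055172  1.31587867
  0.37499338]
[ 1.29125257  0.59160255 -0.99679597  1.69327851  0.53687461  1.1571315
  0.27485148]
[ 1.28987136  0.62127116 -0.99714445  1.70671451  0.56994427  1.13386863
  0.25310535]
```

The wedge is held at a 33 mm gap. I'll carry it high over the stand with shoulder and elbow nearly constant, so the height holds, then set it down behind the open end.

```bash
cat >> h.py <<'E'
O=np.array([.4803,-.0355])
E
python3 - <<'E'
from h import *
b=telemetry.current_position()[:2]
robot.move_linear([*b,.2],speed=.15)
robot.goto_joints([.87,.12,-.6,1.74,.07,1.3,.37])
print(telemetry.current_position(),telemetry.current_clock())
pre=O-.300*ex
robot.move_linear([*pre,.2],speed=.15,frame=down(97.3))
s=robot.move_linear([*pre,.05],speed=.12,until_force=15)
d=grab("wrist");save(d,"w4")
t=grab("top"); save(t,"t4"); P=cloud(t); w=wedge(t); print(w[2:])
print(s,telemetry.current_position(),telemetry.current_qpos().round(2),telemetry.current_clock(),telemetry.current_grip_width()*87)
m=(P[...,2]>.030)&(P[...,2]<.050)&(abs(P[...,0]-.48)<.12)&(abs(P[...,1]+.036)<.105)
print("tray",fit(P,m))
np.savez("t4.npz",P=P)
E
```

```text
[ 0.50141247 -0.18754302  0.20074925] 20.3917
((((0.5108525156974792, -0.26468831300735474), (0.03358509764075279, 0.1281137615442276), 6.293741703033447), 613), (((0.5138720870018005, -0.2922590374946594), (0.033241838216781616, 0.07197928428649902), 7.4762654304504395), 256), array([ 0.51320438, -0.29288642,  0.04799008]))
False [ 0.51869739 -0.33345636  0.05089934] [ 0.93  0.42 -0.49  1.7   0.22  1.07  0.49] 23.0167 33.419190328191945
tray (((0.48100635409355164, -0.0336543545126915), (0.1362214982509613, 0.20663806796073914), 6.955707550048828), 3756)
```

View pics/w4.png

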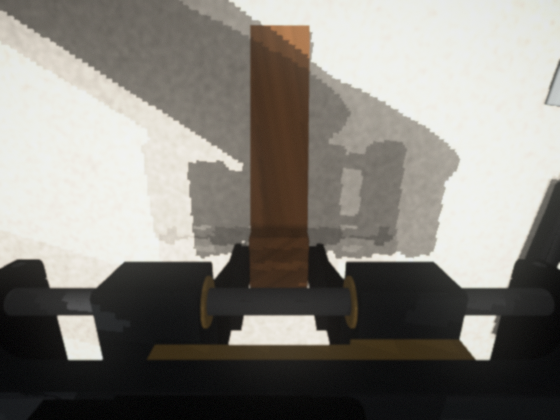

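The wedge is straight in the jaws, with its thin end at the top (280,28) pointing along the tool. I'll lower it and push.

Run:
```python
from h import *
pre=O-.300*ex
s=robot.move_linear([*pre,.0295],speed=.03,until_force=5)
p=telemetry.current_position(); print(s,p,telemetry.current_wrist_force()); z=max(p[2],.0298)
f0=telemetry.current_wrist_force()
for X,v in ((-.190,.08),(-.176,.03),(-.166,.02),(-.160,.02),(-.156,.02)):
    s=robot.move_linear([*(O+X*ex),z],speed=v,until_force=20)
    f=telemetry.current_wrist_force()-f0; p=telemetry.current_position()
    print(X,s,((p[:2]-O)@ex).round(4),((p[:2]-O)@ey).round(4),p[2].round(4),"Fx",(f[:2]@ex).round(2),"Fy",(f[:2]@ey).round(2),"Fz",f[2].round(2),telemetry.current_clock())
    if s: break
t=grab("top"); P=cloud(t); L=P[...,:2]-O; sx=L@ex; sy=L@ey
m=(abs(sx)<.09)&(abs(sy)<.06)&(P[...,2]<.06); Q=dict(np.load("top.npz")); P0=cloud(Q)
print("tray z now/before",np.nanmedian(P[m][:,2]),np.nanmedian(P0[m][:,2]), "mean",np.nanmean(P[m][:,2]),np.nanmean(P0[m][:,2]))
```

```text
True [ 0.51773428 -0.33286498  0.02996493] [-0.77839213  0.16049037  4.34183441]
-0.19 False -0.1897 -0.0 0.0299 Fx -1.38 Fy -0.56 Fz 2.17 25.175
-0.176 False -0.1761 0.0 0.0299 Fx -3.57 Fy -0.83 Fz -0.07 25.7917
-0.166 False -0.1679 0.0001 0.0299 Fx -6.99 Fy -1.09 Fz -1.16 26.4417
-0.16 False -0.1628 0.0004 0.03 Fx -8.93 Fy -0.49 Fz -1.51 26.8917
-0.156 False -0.1589 0.0005 0.03 Fx -9.23 Fy -1.08 Fz -0.89 27.2417
tray z now/before 0.03842986191488684 0.035926090468587635 mean 0.038733805090718304 0.03645472071299084
```

The lift of 2.4 mm matches the geometry, with a steady 9 N push. I'll go on to about 5 mm.

Run:
```python
from h import *
for X in (-.151,-.1455):
    s=robot.move_linear([*(O+X*ex),.030],speed=.015,until_force=15); robot.sleep(.3)
    f=telemetry.current_wrist_force(); p=telemetry.current_position()
    print(X,s,((p[:2]-O)@ex).round(4),p[2].round(4),"Fx",(f[:2]@ex).round(2),"Fz",f[2].round(2),telemetry.current_grip_width()*87,telemetry.current_grip_force())
robot.sleep(1); p=telemetry.current_position(); print(((p[:2]-O)@ex).round(4))
P0=cloud(dict(np.load("top.npz"))); t=grab("top"); save(t,"t5"); P=cloud(t); L=P[...,:2]-O; sx=L@ex; sy=L@ey
m=(abs(sx)<.09)&(abs(sy)<.06)
print("lift",np.nanmedian(P[m][:,2])-np.nanmedian(P0[m][:,2]),np.nanmean(P[m][:,2])-np.nanmean(P0[m][:,2]))
k=(P[...,2]>.062)&(P[...,2]<.078)&(abs(sx-.176)<.025)&(abs(sy)<.025); print("plug",fit(P,k),np.nanmedian(P[k][:,2]))
w=wedge(t); print("wedge",w[2]); s=grab("scene"); save(s,"s5"); print(telemetry.current_clock())
cv2.imwrite("pics/s5c.png",cv2.resize(s["image"][150:330,60:320,::-1],None,fx=3,fy=3,interpolation=cv2.INTER_CUBIC))
```

```text
-0.151 False -0.154 0.03 Fx -9.73 Fz 2.2 33.41791565178298 29.9909770488739
-0.1455 False -0.1485 0.0299 Fx -8.31 Fz 2.29 33.59281223252836 29.99086618423462
-0.1485
lift 0.005213373389628795 0.015452366126161542
plug (((0.458819717168808, 0.1383563131093979), (0.03022247739136219, 0.028582042083144188), 5.167998790740967), 136) 0.07048189091977375
wedge (((0.49472907185554504, -0.14860740303993225), (0.03337332233786583, 0.0344664566218853), 8.056239128112793), 173)
29.9917
```

View pics/s5c.png

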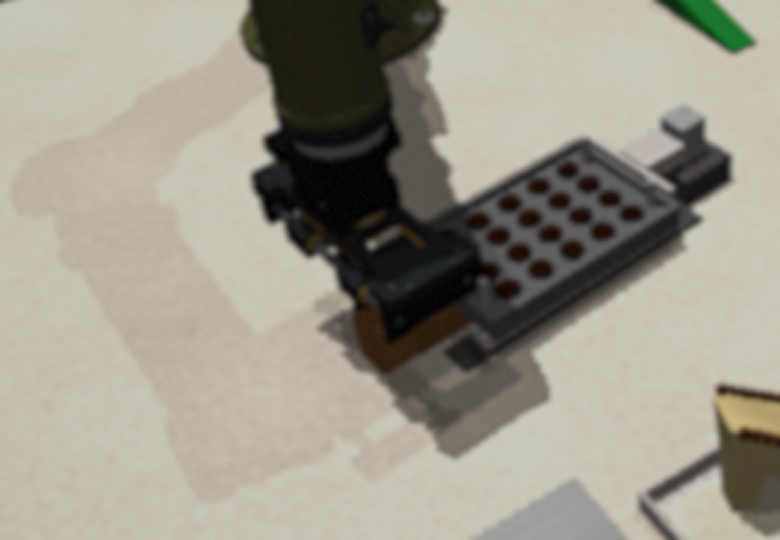

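In this view the tray is raised, the wedge lies flat and gripped, and the plug stands home against the nose. The measured lift is 5.2 mm against about 4.9 mm expected from geometry, and the gripper is clear of the tray.

```bash
python3 -c "
from bench import robot
print(robot.sign_off())"
```

```text
the job is handed in; nothing more can be done
None
```

I handed the job in at about 30 s of the 69 s allowed, without a verdict shown: the plug is home and released, and the gripped wedge, flat on the table, holds the tray about 5 mm above its carriage.

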